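# Put the inspection trays back on their own stations and cover the blue one

## Robot

A 7-joint arm with a two-finger parallel gripper is mounted at the origin on the work surface. World frame = base frame: x ahead of the robot, y to its left, z up, the work surface at z = 0. Lengths are in mm, angles in rad, forces in N, time in s.
With the tool pointing down it reaches from about 425 to 950 mm from the base axis. Payload 16.7 kg.
Tool frame: the origin (TCP) lies at the very end of the fingers, on their centre line; the grasp point (between the pads) lies 19 mm behind it; z points along the fingers, y is the line along which they close (so a half turn about z gives the same grasp; the last joint's range is limited). The gripper opens to 94 mm and grips with 3 to 60 N. Pads are 16 mm wide; open, the fingers measure 119 mm over their backs; the gripper's body (75 mm by 177 mm) begins 78 mm behind the grasp point.
Start: joints at [1.099, 0.426, 0.074, 1.606, -0.034, 1.111, -0.067], TCP at [213.454, -640.322, 205.467] pointing down, gripper open.
Joint ranges: [-2.85, 2.85], [-0.5, 2.14], [-1.23, 1.37], [0.21, 2.46], [-1.02, 4.16], [0.16, 2.05], [-2.73, 2.73]. Speed limits (rad/s): [1.89, 1.89, 2.39, 2.39, 3.01, 3.01, 3.01].

## Interface

Orientations are given as a rotation vector (axis times angle).
In Python, from rig import ctrl gives the robot as it stands.
- The arm moves only by the tool apply_moves, never from a script. Its argument "increments" is a list that holds one entry, the list of rows, each a list of 5 numbers: the shift along the tool's x, y, z in mm, then the turn about the tool's z in degrees, then the opening, from -1 (shut) to 1 (fully open). A call has 1 to 5 rows; each row shifts and turns the commanded pose from where the row before left it, along the tool's axes as they then stand; what a row does not reach is not made up. A row lasts 1/8 s, in which the tool goes at most 62.5 mm and 10.7 degrees, less where a joint would pass 70% of its speed; a pose out of reach is approached as far as the arm can. A call is refused whole if a number of a shift passes 62.5 or a number of a turn 10.7, either way. A call with a gripper value outside its range is refused whole. The fingers move at their own pace and stop on an object; "squeeze" is the grip in N (left out, the last holds). Time passes only in rows, so rows that do not move let the fingers close. It gives the time, the measured TCP pose, the force, the opening and the grip force at its end, in the units of the state.
- ctrl.read_state(): the state, without advancing time (a new reading comes with each control period).
- ctrl.snapshot(name): name is "side" or "top" or "wrist"; returns (picture, depth): 480x640x3 uint8, red, green, blue; 480x640 float32, mm along the optical axis (not along the pixel's ray), 0 where there is no reading.
- ctrl.get_calibration(name): a dict with "intrinsics" (3x3 intrinsics, pixels), "R" (3x3) and "t" (3): a world point X has camera coordinates R X + t. Camera axes: x right, y down, z forward; pixel columns grow to the right and rows downward; lengths in mm; the calibration is good to about 2 mm. A picture is of the moment at which its call begins: read the wrist's pose just before it. get_calibration takes no time and is no camera call; for the wrist camera it gives the pose at the moment of the call.
- ctrl.hand_in(): hands the job in; it is judged then, once.
Trained networks look in the newest picture that a camera, given by its name, has taken for a name from the list of things; names that differ only in an ending like _2 or _b are one class to them, and where a whole thing is asked for, a point or a joint stands for the part that bears it (a point fixed in the world has none). Each returns a list of dicts, best first, with "p" (0 to 1); they miss things now and then, are a little off and sometimes report something else, mostly with a low value. They report only what shows in the picture. A call takes as long as a camera call. They do not tell look-alikes from the thing itself.
- ctrl.boxes_of(camera, query): "position" ([column, row] in pixels, amid what is visible of it).
The state is a dict: "t": time; "joint_pos": joint angles; "joint_velocities": joint speeds; "effort": joint torques, N m; "tcp_pos": TCP position; "ee_rot": TCP orientation; "ft_force": force on the tool from outside, world axes, zero at the start; "wrist_torque": the same for the moment, N m; "finger_gap": finger opening in mm; "gripper_force": force on a finger pad.
Only numpy, scipy, OpenCV 4.12 (cv2) and the standard library are available. Lean on these libraries where they do the work, as an engineer would, in place of code of your own. Each camera call takes 0.05 s, during which the arm holds its last target. There are 200 camera calls.

## Task

The three trays of inspected parts have been put down on each other's stations: move each one to the mat of its own colour, centred and square on it, using the empty grey mat as the free spot to swap them over. Once the blue tray is home, stack the white empty tray squarely on it as a dust cover, its corner feet dropped fully into the blue tray's mouth. Keep the trays level, set them down gently, and leave the brass block and the roll of tape alone.

Things in the scene. Friction and masses are not known exactly. Their poses are not given: they have to be found in the camera images.
- tray_blue: Blue open tray of aluminium pins, 100 (its x) by 64 (its y) by 40 mm tall, about 0.22 kg. Origin: centre of the underside at the foot tips, z up. 3 mm flat walls from z = 10 to the rim at z = 40, mouth 94 x 58 mm, contents fixed, below z = 28. On four corner feet 10 mm tall. Grip from above across the 64 mm width. Half a turn makes no difference. On a mat of another colour at the start.
- tray_red: Red open tray of six brass bushes, otherwise exactly like the blue tray: 100 (its x) by 64 (its y) by 40 mm tall, about 0.22 kg. Origin: centre of the underside at the foot tips, z up. On a mat of another colour at the start.
- tray_yellow: Yellow open tray of three steel plates, otherwise exactly like the blue tray: 100 (its x) by 64 (its y) by 40 mm tall, about 0.22 kg. Origin: centre of the underside at the foot tips, z up. On a mat of another colour at the start.
- tray_white: White empty tray on the bare bench, shaped as the blue tray, 0.10 kg, same origin. Tapered feet at x +-40, y +-22 mm, 6 mm across at the tip, 10 at the root, z = 0 to 10. Stacked, they drop into the corners of the lower tray's mouth (2 to 4 mm play) and its floor (z = 10) rests on the lower rim: origin 30 mm above the lower one's.
- mat_blue: Blue station mat fixed to the bench, 130 mm (its x) by 94 mm (its y), 4 mm thick; origin at the centre of its underside on the bench, so a tray's feet stand at z = 4 mm; z up. Half a turn makes no difference. A wrong tray stands on it at the start, its coloured border showing.
- mat_red: Red station mat fixed to the bench, 130 mm (its x) by 94 mm (its y), 4 mm thick; origin at the centre of its underside on the bench, so a tray's feet stand at z = 4 mm; z up. Half a turn makes no difference. A wrong tray stands on it at the start, its coloured border showing.
- mat_yellow: Yellow station mat fixed to the bench, 130 mm (its x) by 94 mm (its y), 4 mm thick; origin at the centre of its underside on the bench, so a tray's feet stand at z = 4 mm; z up. Half a turn makes no difference. A wrong tray stands on it at the start, its coloured border showing.
- mat_grey: Grey mat, the one free spot, empty at the start; fixed to the bench, same size and origin as the coloured mats.
- brass_block: Bystander: loose brass cube, 26 mm, on the bench; origin at the centre of its underside. Leave it alone.
- tape_roll: Bystander: loose beige roll of tape lying flat, 60 mm across, 19 mm high, 40 mm hole; origin at the centre of its underside. Leave it alone.
Things that resemble listed ones, but are neither listed nor needed, are in the scene too. Leave any black look-alike of the mat_red alone.

How it is judged:
By the outcome, as a careful person would: the job done as asked, in the order asked, and still so for the second after the job is handed in, with the robot touching nothing.
It also fails if it takes over 128 s, if anything falls off the work surface, if the arm or the gripper's body presses on something with over 40 N, if the wrist force passes 120 N, or if a joint passes its speed limit or range.

## Working session

There is one attempt and no reset: what is moved stays moved. The work goes in short steps, Python scripts to look and compute and a tool call to move; the robot and the scene stay as the last step left them, time stands still between calls to the robot, and variables do not carry over. Pictures are saved under pics/ and viewed, at most 14 in all, crops included, and the job is handed in when it is done.

Besides the shell and the picture viewer there is one more tool, called after "Call:" as name(argument=value, ...), one argument or row to a line, values as JSON. apply_moves: Moves the arm, as the interface text tells. Its arguments: {"type":"object","properties":{"increments":{"type":"array"},"squeeze":{"type":"number"}},"required":["increments"]}

```bash
mkdir -p pics; ls; python3 - <<'E'
from rig import ctrl
import cv2,numpy as np
s=ctrl.read_state();print(s)
for n in("top","side"):
    p,d=ctrl.snapshot(n);cv2.imwrite(f"pics/{n}0.png",p[:,:,::-1]);np.savez(f"{n}0.npz",p=p,d=d)
    c=ctrl.get_calibration(n);print(n,c)
E
```

```text
pics
{'t': 0.0, 'joint_pos': array([ 1.09949371,  0.42670491,  0.07384749,  1.60659264, -0.0340873 ,
        1.11080693, -0.06712622]), 'joint_velocities': array([ 0.00019127, -0.00095102, -0.00041451,  0.00015093, -0.00013063,
        0.0006669 , -0.0008989 ]), 'effort': array([ 1.12519785e-04, -9.35821724e+01,  3.66696060e+00, -4.54185784e+01,
       -4.88379796e-02,  2.01865582e-02,  8.59412739e-05]), 'tcp_pos': array([ 213.31934977, -639.9496775 ,  204.79993429]), 'ee_rot': array([-3.09982507e+00, -5.03037704e-01,  4.69754495e-04]), 'ft_force': array([ 0.69926098,  1.02092677, -0.57029023]), 'wrist_torque': array([0.01064215, 0.05590115, 0.02440821]), 'gripper_force': 0.0, 'finger_gap': 93.82038215032811}
top {'intrinsics': array([[450.87745875,   0.        , 323.50200743],
       [  0.        , 450.87745875, 230.71761722],
       [  0.        ,   0.        ,   1.        ]]), 'R': array([[ 0.01151259, -0.99993019, -0.00265822],
       [-0.98472096, -0.01087545, -0.17379974],
       [ 0.17375869,  0.00461849, -0.98477743]]), 't': array([-126.15832552,  530.82596527,  881.35931001])}
side {'intrinsics': array([[573.65205455,   0.        , 319.06021592],
       [  0.        , 573.65205455, 237.82767809],
       [  0.        ,   0.        ,   1.        ]]), 'R': array([[-0.90525514, -0.42479634,  0.00782346],
       [-0.24846297,  0.51436642, -0.82078824],
       [ 0.34464371, -0.74496661, -0.571179  ]]), 't': array([ 429.5866573 ,  223.76862201, 1064.81412435])}
```

View pics/top0.png

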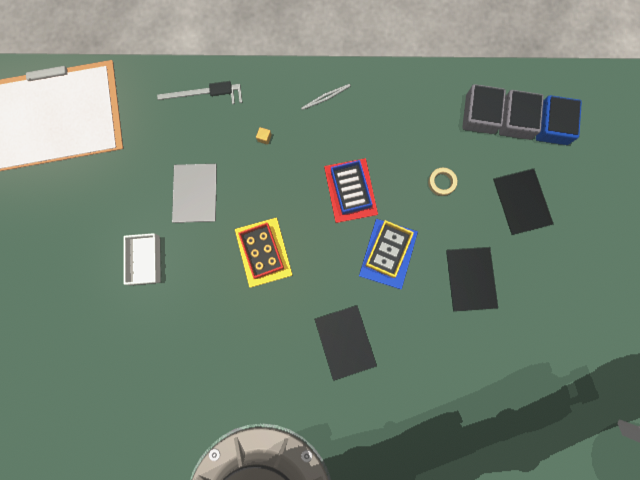

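View pics/side0.png

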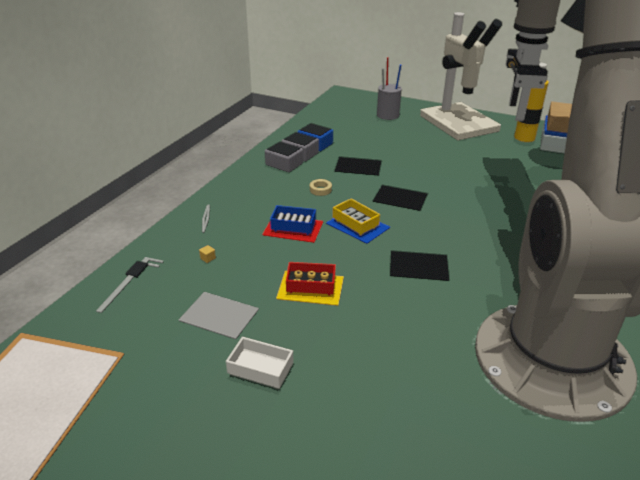

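The top view shows the blue tray on the red mat (351,188), the yellow tray on the blue mat (390,249) and the red tray on the yellow mat (264,250). The grey mat is at (194,193) and the white tray at (141,259). Black decoy mats are at (345,342), (472,279) and (523,201). The side view agrees.

```bash
cat > h.py <<'E'
import numpy as np,cv2
from rig import ctrl
from scipy.spatial.transform import Rotation as Ro
def world(d,c):
    v,u=np.mgrid[:480,:640];K=c["intrinsics"]
    X=np.stack([(u-K[0,2])/K[0,0]*d,(v-K[1,2])/K[1,1]*d,d],-1)
    return (X-c["t"])@c["R"]
def plane(uv,c,z):
    K=c["intrinsics"];uv=np.asarray(uv,float).reshape(-1,2)
    r=np.c_[(uv[:,0]-K[0,2])/K[0,0],(uv[:,1]-K[1,2])/K[1,1],np.ones(len(uv))]@c["R"]
    o=-c["R"].T@c["t"];return o+r*((z-o[2])/r[:,2])[:,None]
def cmask(p,col):
    h=cv2.cvtColor(p,cv2.COLOR_RGB2HSV).astype(int);H,S,V=h[...,0],h[...,1],h[...,2]
    return {"blue":(H>105)&(H<130)&(S>120)&(V>50),"red":((H<6)|(H>174))&(S>150)&(V>60),
     "yellow":(H>22)&(H<34)&(S>150)&(V>110),"grey":(S<25)&(V>100)&(V<200),"white":(S<40)&(V>60)}[col]
def rect(P):
    (cx,cy),(w,h),a=cv2.minAreaRect(P.astype(np.float32))
    if w<h:w,h,a=h,w,a+90
    return np.round([cx,cy,w,h,(a+90)%180-90],1)   # yaw deg of long axis
def meas(p,d,c,col,zlo,zhi,zp,near=None,R=90):
    """outline pixels of colour in a height band, projected on plane zp"""
    W=world(d,c);m=cmask(p,col)&(d>0)&(W[...,2]>zlo)&(W[...,2]<zhi)
    if near is not None:m&=np.hypot(W[...,0]-near[0],W[...,1]-near[1])<R
    n,l,s,_=cv2.connectedComponentsWithStats(m.astype(np.uint8),connectivity=8)
    k=np.isin(l,[i for i in range(1,n) if s[i,4]>15])
    v,u=np.nonzero(k)
    if len(u)<30:return None
    return rect(plane(np.c_[u,v],c,zp)[:,:2]),len(u),np.round(np.median(W[k][:,2]),1)
E
cat > a.py <<'E'
from h import *
for n in("top","side"):
    z=np.load(n+"0.npz");p,d=z["p"],z["d"];c=ctrl.get_calibration(n);W=world(d,c)
    px={"top":dict(B=(351,188),Y=(390,249),R=(264,250),G=(194,193),Wt=(141,259),blk=(264,136),tape=(455,181)),
        "side":dict(B=(293,222),Y=(356,217),R=(311,278),G=(218,314),Wt=(260,362))}[n]
    for k,(u,v) in px.items(): print(n,k,np.round(W[v,u]))
    if n=="top": N={k:W[v,u] for k,(u,v) in px.items()}
    for t,m,k in(("blue","red","B"),("yellow","blue","Y"),("red","yellow","R")):
        print(n,t,"tray",meas(p,d,c,t,25,60,44,N[k]),m,"mat",meas(p,d,c,m,-10,14,4,N[k]))
    print(n,"grey",meas(p,d,c,"grey",-10,14,4,N["G"]));print(n,"white",meas(p,d,c,"white",25,60,40,N["Wt"]))
print(ctrl.get_calibration("wrist"))
E
python3 a.py
```

```text
top B [ 627. -177.   35.]
top Y [ 498. -259.   27.]
top R [494.   4.  21.]
top G [620. 164.   5.]
top Wt [473. 265.  13.]
top blk [744.  12.  27.]
top tape [ 649. -402.   21.]
top blue tray (array([ 628.3, -176.6,  103.3,   64.4,   14.9]), 366, np.float64(41.9)) red mat (array([ 631.4, -177.7,  130. ,   93.5,   11.8]), 833, np.float64(4.2))
top yellow tray (array([ 497.6, -255.6,  100.9,   63.8,  -23. ]), 267, np.float64(43.6)) blue mat (array([ 492.6, -258.6,  130.8,   94.1,  -16.9]), 995, np.float64(4.2))
top red tray (array([490.8,   8.2,  99.6,  63.1,  21. ]), 276, np.float64(42.6)) yellow mat (array([492.7,   8.9, 129.9,  93.6,  16.3]), 844, np.float64(4.0))
top grey (array([621.8, 163.9, 131.4,  95. ,   2.1]), 2483, np.float64(3.7))
top white (array([471.9, 254.5, 101.3,  68. ,   5.1]), 527, np.float64(36.7))
side B [ 612. -146.   41.]
side Y [ 492. -250.   29.]
side R [492.   4.  22.]
side G [622. 165.   1.]
side Wt [474. 252.  15.]
side blue tray (array([ 620.7, -162.4,  104.9,   94.8,   15.1]), 619, np.float64(35.7)) red mat (array([ 627.3, -174.2,  130. ,   95.9,   12.3]), 
[... 225 characters left out ...]
.2,  98.7,  87. ,  20.7]), 733, np.float64(36.2)) yellow mat (array([489.7,  12. , 130.8,  96.1,  16.8]), 733, np.float64(4.2))
side grey (array([618.9, 166.5, 131.5,  96.4,   2.1]), 2131, np.float64(3.9))
side white (array([465.6, 264.6, 106.3,  77.8,   5.3]), 997, np.float64(34.9))
{'intrinsics': array([[402.72612588,   0.        , 320.20851769],
       [  0.        , 402.72612588, 236.98647908],
       [  0.        ,   0.        ,   1.        ]]), 'R': array([[ 3.17188129e-01, -9.48362266e-01, -8.38724657e-04],
       [-9.12059681e-01, -3.05288523e-01,  2.73762773e-01],
       [-2.59882337e-01, -8.60693350e-02, -9.61796881e-01]]), 't': array([-674.23852265,  -28.98888246,  393.63522887])}
```

```bash
cat >> h.py <<'E'
def pose():
    s=ctrl.read_state();M=Ro.from_rotvec(s["ee_rot"]).as_matrix()
    return np.r_[s["tcp_pos"],np.degrees(np.arctan2(M[1,0],M[0,0]))],s,M
def plan(wps,start=None,step=50,rot=9.5):
    """wps: (x,y,z,yaw[,maxstep]); prints rounded rows in tool axes"""
    q=(pose()[0] if start is None else np.array(start,float)).copy();out=[]
    for w in wps:
        st=w[4] if len(w)>4 else step
        D=np.array(w[:4])-q;D[3]=(D[3]+90)%180-90;T=q+D
        n=int(max(1,np.ceil(np.linalg.norm(D[:3])/st),np.ceil(abs(D[3])/rot)))
        for i in range(n):
            d=(T-q)/(n-i);a=np.radians(q[3]);c,s=np.cos(a),np.sin(a)
            r=np.round([c*d[0]+s*d[1],s*d[0]-c*d[1],-d[2],-d[3]],1)
            q=q+[c*r[0]+s*r[1],s*r[0]-c*r[1],-r[2],-r[3]];out.append(r.tolist())
        out.append("|")
    print("start",np.round(pose()[0],1),"rows:",*out,"end",np.round(q,1),sep="\n")
E
python3 -c "
from h import *
q,s,M=pose();print(np.round(M,4))
plan([(497,-256,150,-23)])"
```

```text
[[ 9.487e-01  3.162e-01 -4.000e-04]
 [ 3.162e-01 -9.487e-01  1.000e-03]
 [-1.000e-04 -1.100e-03 -1.000e+00]]
start
[ 213.3 -640.   204.9   18.4]
rows:
[39.1, -27.5, 5.5, 4.1]
[37.0, -30.2, 5.5, 4.1]
[34.7, -32.7, 5.5, 4.2]
[32.2, -35.2, 5.5, 4.1]
[29.7, -37.4, 5.5, 4.2]
[26.8, -39.5, 5.5, 4.1]
[23.9, -41.3, 5.5, 4.2]
[20.9, -43.0, 5.5, 4.1]
[17.7, -44.3, 5.4, 4.2]
[14.4, -45.5, 5.5, 4.1]
|
end
[ 497. -256.  150.  -23.]
```

Call:
apply_moves(
  increments=[
    [[39,-27,5.5,4,1],[37,-30,5.5,4,1],[35,-33,5.5,4,1],[32,-35,5.5,4,1],[30,-37,5.5,4,1]],
  ],
  squeeze=20,
)

```text
t: 0.72
tcp_pos: [355.6, -447.2, 177.6]
ee_rot: [-3.141, 0.047, 0.0]
ft_force: [1.4, -0.1, -0.1]
finger_gap: 93.8
gripper_force: 0.0
```

Call:
apply_moves(
  increments=[
    [[27,-39,5.5,4,1],[24,-41,5.5,4,1],[21,-43,5.5,4,1],[18,-44,5.5,4,1],[15,-45,5.5,4,1]],
  ],
)

```text
t: 1.35
tcp_pos: [495.1, -254.7, 150.2]
ee_rot: [-3.085, 0.591, 0.0]
ft_force: [0.6, -0.1, -0.2]
finger_gap: 93.9
gripper_force: 0.0
```

Call:
apply_moves(
  increments=[
    [[0,0,0,0,1],[0,0,0,0,1]],
  ],
)

```text
t: 1.6
tcp_pos: [494.0, -256.5, 150.3]
ee_rot: [3.086, -0.587, -0.001]
ft_force: [-0.7, -0.2, -0.2]
finger_gap: 93.9
gripper_force: 0.0
```

```bash
cat > w.py <<'E'
from h import *
import sys
# args: name then items col:t|m|w:x:y
def look(name,items,cam="wrist"):
    q,s,M=pose();c=ctrl.get_calibration(cam);p,d=ctrl.snapshot(cam)
    cv2.imwrite(f"pics/{name}.png",p[:,:,::-1]);np.savez(name+".npz",p=p,d=d,**c)
    print("tcp",np.round(q,1))
    for it in items:
        col,k,x,y=it.split(":");zz={"t":(30,60,44),"m":(-10,14,4),"w":(28,60,40),"s":(60,85,74)}[k]
        print(col,k,meas(p,d,c,col,*zz,(float(x),float(y)),85))
if __name__=="__main__":look(sys.argv[1],sys.argv[2:],*([] ))
E
python3 w.py w1 yellow:t:497:-256 blue:m:493:-258 blue:t:628:-177 red:m:631:-178
```

```text
tcp [ 494.  -256.5  150.3  -21.5]
yellow t (array([ 499.5, -255.3,  102. ,   64. ,  -22.9]), 2324, np.float64(45.4))
blue m (array([ 493.1, -257.3,  130.8,   94.6,  -16.8]), 5132, np.float64(5.7))
blue t (array([ 630.8, -177. ,  102.7,   67.5,   15. ]), 5474, np.float64(43.5))
red m (array([ 632. , -176.5,  130.1,   94.6,   11.8]), 5961, np.float64(5.7))
```

View pics/w1.png

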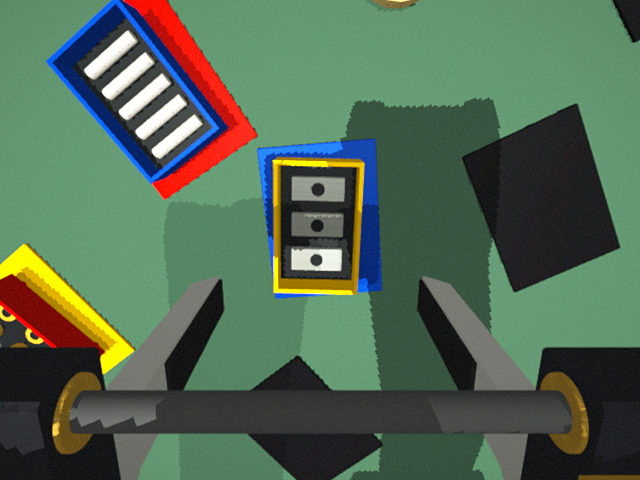

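The wrist view shows the yellow tray at (318,226) on the blue mat, centred between the open fingers. The blue tray on the red mat is at upper left.

```bash
sed -i 's/"t":(30,60,44)/"t":(40,60,44)/;s/"w":(28,60,40)/"w":(36,60,40)/' w.py
python3 - <<'E'
from h import *
z=np.load("w1.npz");c={k:z[k] for k in("R","t","intrinsics")}
for k,n in(("yellow",(497,-256)),("blue",(628,-177))):print(meas(z["p"],z["d"],c,k,40,60,44,n,85))
plan([(498.3,-255.4,70,-22.9),(498.3,-255.4,14,-22.9,19)])
plan([(498,-255,110,-23,19),(622,164,110,2),(622,164,26,2,40),(622,164,15,2,4)],(498,-255,14,-23))
E
```

```text
(array([ 499.1, -255.2,  101.2,   63.9,  -22.8]), 1814, np.float64(45.6))
(array([ 631.2, -176. ,  101.4,   65.7,   15. ]), 3482, np.float64(45.3))
start
[ 493.8 -257.1  150.4  -21.6]
rows:
[1.8, -1.6, 40.2, 0.6]
[1.8, -1.6, 40.2, 0.7]
|
[-0.0, -0.0, 18.7, -0.0]
[-0.0, -0.0, 18.7, -0.0]
[-0.0, -0.0, 18.6, -0.0]
|
end
[ 498.3 -255.5   14.   -22.9]
start
[ 493.8 -257.1  150.4  -21.6]
rows:
[0.0, -0.0, -16.0, -0.0]
[0.0, -0.0, -16.0, -0.0]
[0.0, -0.0, -16.0, -0.0]
[0.0, -0.0, -16.0, -0.0]
[0.0, -0.0, -16.0, -0.0]
[0.0, -0.0, -16.0, -0.0]
|
[-5.5, -48.2, -0.0, -2.8]
[-3.1, -48.5, -0.0, -2.8]
[-0.8, -48.5, -0.0, -2.8]
[1.6, -48.5, -0.0, -2.8]
[4.0, -48.4, -0.0, -2.8]
[6.3, -48.2, -0.0, -2.7]
[8.6, -47.8, -0.0, -2.8]
[10.9, -47.3, -0.0, -2.7]
[13.1, -46.7, -0.0, -2.8]
|
[-0.0, -0.0, 28.0, -0.0]
[-0.0, -0.0, 28.0, -0.0]
[-0.0, -0.0, 28.0, -0.0]
|
[-0.0, -0.0, 3.7, -0.0]
[-0.0, -0.0, 3.6, -0.0]
[-0.0, -0.0, 3.7, -0.0]
|
end
[622. 164.  15.   2.]
```

Call:
apply_moves(
  increments=[
    [[1.8,-1.6,40,0.6,1],[1.8,-1.4,40,0.6,1],[0,0,19,0,1],[0,0,19,0,1],[0,0,18,0,1]],
  ],
)

```text
t: 2.28
tcp_pos: [498.3, -256.0, 13.9]
ee_rot: [3.079, -0.622, 0.0]
ft_force: [-0.2, -1.5, -1.0]
finger_gap: 94.2
gripper_force: 0.0
```

Call:
apply_moves(
  increments=[
    [[0,0,0,0,0.5],[0,0,0,0,-0.2],[0,0,0,0,-1],[0,0,0,0,-1],[0,0,0,0,-1]],
  ],
  squeeze=20,
)

```text
t: 2.9
tcp_pos: [499.4, -254.9, 15.2]
ee_rot: [3.08, -0.62, 0.002]
ft_force: [-0.3, -0.3, 7.2]
finger_gap: 63.9
gripper_force: 20.0
```

Call:
apply_moves(
  increments=[
    [[0,0,-8,0,-1],[0,0,-20,0,-1],[0,0,-25,0,-1],[0,0,-25,0,-1],[0,0,-18,0,-1]],
  ],
)

```text
t: 3.52
tcp_pos: [499.1, -254.7, 111.9]
ee_rot: [3.08, -0.62, 0.001]
ft_force: [0.1, -1.1, -1.5]
finger_gap: 64.1
gripper_force: 20.0
```

```bash
python3 -c "
from h import *
s=ctrl.read_state();print(s['ft_force'],s['finger_gap'])
plan([(621.9,164.2,110,2.1)],step=45)"
```

```text
[ 0.05843191 -1.12283985 -1.48757036] 64.1087440846727
start
[ 499.1 -254.7  111.9  -22.8]
rows:
[-4.9, -43.4, 0.2, -2.5]
[-3.0, -43.5, 0.2, -2.5]
[-1.1, -43.6, 0.2, -2.5]
[0.8, -43.7, 0.2, -2.5]
[2.7, -43.6, 0.2, -2.5]
[4.6, -43.4, 0.2, -2.5]
[6.5, -43.2, 0.2, -2.5]
[8.4, -42.8, 0.2, -2.5]
[10.3, -42.4, 0.2, -2.4]
[12.1, -42.0, 0.1, -2.5]
|
end
[621.9 164.2 110.    2.1]
```

Call:
apply_moves(
  increments=[
    [[-5,-43.5,0,-2.5,-1],[-3,-43.5,0,-2.5,-1],[-1,-43.5,0,-2.5,-1],[1,-43.5,0,-2.5,-1],[2.5,-43.5,0,-2.5,-1]],
  ],
)

```text
t: 4.15
tcp_pos: [560.3, -44.1, 110.7]
ee_rot: [3.129, -0.279, -0.0]
ft_force: [-0.1, -0.3, -1.9]
finger_gap: 63.8
gripper_force: 20.0
```

Call:
apply_moves(
  increments=[
    [[4.5,-43.5,0,-2.5,-1],[6.5,-43,0,-2.5,-1],[8.5,-43,0,-2.5,-1],[10.5,-42.5,0,-2.5,-1],[12,-42,0,-2.5,-1]],
  ],
)

```text
t: 4.78
tcp_pos: [621.9, 165.5, 110.6]
ee_rot: [3.141, 0.063, -0.0]
ft_force: [0.7, 0.1, -2.4]
finger_gap: 64.0
gripper_force: 20.0
```

Call:
apply_moves(
  increments=[
    [[0,0,0,0,-1],[0,0,0,0,-1]],
  ],
)

```text
t: 5.03
tcp_pos: [621.4, 163.6, 110.3]
ee_rot: [3.14, 0.061, -0.001]
ft_force: [0.3, -0.2, -2.0]
finger_gap: 63.9
gripper_force: 20.0
```

```bash
python3 w.py w2 grey:m:622:164 ; python3 -c "
from h import *
plan([(621.9,164.2,30,2.1,28),(621.9,164.2,15,2.1,4)])"
```

```text
tcp [621.4 163.6 110.3   2.2]
grey m (array([664.6, 166.4,  92. ,  20.6, -87.7]), 1231, np.float64(5.8))
start
[621.5 163.  110.4   2.2]
rows:
[0.1, -0.4, 26.8, 0.0]
[0.2, -0.4, 26.8, 0.0]
[0.1, -0.4, 26.8, 0.1]
|
[0.0, -0.0, 3.8, -0.0]
[0.0, -0.0, 3.7, -0.0]
[0.0, -0.0, 3.8, -0.0]
[0.0, -0.0, 3.7, -0.0]
|
end
[621.9 164.2  15.    2.1]
```

Call:
apply_moves(
  increments=[
    [[0,0,27,0,-1],[0,0,27,0,-1],[0,0,25,0,-1],[0,0,7,0,-1],[0,0,4,0,-1]],
  ],
)

```text
t: 5.7
tcp_pos: [622.1, 163.5, 20.9]
ee_rot: [3.141, 0.06, 0.001]
ft_force: [0.8, 1.2, -1.1]
finger_gap: 63.8
gripper_force: 20.0
```

Call:
apply_moves(
  increments=[
    [[0,0,2,0,-1],[0,0,2,0,-1],[0,0,1,0,-1],[0,0,0.5,0,-1],[0,0,0,0,-1]],
  ],
)

```text
t: 6.32
tcp_pos: [621.8, 164.3, 15.3]
ee_rot: [-3.141, -0.061, -0.0]
ft_force: [-1.6, -1.1, 1.9]
finger_gap: 63.9
gripper_force: 20.0
```

Call:
apply_moves(
  increments=[
    [[0,0,0.5,0,-1],[0,0,0,0,-0.3],[0,0,0,0,0.2],[0,0,0,0,1],[0,0,0,0,1]],
  ],
)

```text
t: 6.95
tcp_pos: [621.8, 164.2, 14.5]
ee_rot: [-3.141, -0.061, -0.0]
ft_force: [-0.3, -1.0, 0.6]
finger_gap: 80.3
gripper_force: 0.0
```

```bash
python3 -c "
from h import *
q=pose()[0];q[2]-=-110
print(pose()[1]['finger_gap']);plan([(629,-176.5,150,15)],q)"
```

```text
80.32892601682262
start
[621.8 164.2  14.5   2.2]
rows:
[-0.9, 48.7, -3.6, -1.8]
[-2.4, 48.6, -3.6, -1.8]
[-3.9, 48.5, -3.7, -1.8]
[-5.5, 48.4, -3.6, -1.8]
[-7.0, 48.2, -3.7, -1.9]
[-8.5, 47.9, -3.6, -1.8]
[-10.1, 47.7, -3.7, -1.9]
|
end
[ 629.  -176.6  150.    15. ]
```

Call:
apply_moves(
  increments=[
    [[0,0,0,0,1],[0,0,-15,0,1],[0,0,-35,0,1],[0,0,-45,0,1],[0,0,-15,0,1]],
  ],
)

```text
t: 7.58
tcp_pos: [623.2, 164.7, 128.4]
ee_rot: [-3.14, -0.061, -0.007]
ft_force: [0.6, -0.5, -0.1]
finger_gap: 93.8
gripper_force: 0.0
```

```bash
python3 w.py w3 grey:m:622:164 yellow:t:622:164
```

```text
tcp [623.2 164.7 128.4   2.2]
grey m (array([622.7, 165.9, 130.3,  94.2,   2.1]), 1481, np.float64(5.8))
yellow t (array([621.6, 164.4, 100.8,  64.3,   2.2]), 1816, np.float64(45.7))
```

Call:
apply_moves(
  increments=[
    [[-1,48.5,-3.5,-2,1],[-2.5,48.5,-3.5,-2,1],[-4,48.5,-3.5,-1.8,1],[-5.5,48.5,-3.5,-1.8,1],[-7,48,-3.5,-1.8,1]],
  ],
)

```text
t: 8.25
tcp_pos: [627.1, -80.4, 141.5]
ee_rot: [-3.125, -0.32, 0.002]
ft_force: [0.3, -0.5, 0.2]
finger_gap: 93.9
gripper_force: 0.0
```

Call:
apply_moves(
  increments=[
    [[-8.5,48,-3.5,-1.8,1],[-10,47.5,-3.5,-1.8,1],[0,0,0,0,1],[0,0,0,0,1]],
  ],
)

```text
t: 8.75
tcp_pos: [629.9, -175.5, 148.3]
ee_rot: [-3.113, -0.416, 0.001]
ft_force: [0.3, 0.7, 0.4]
finger_gap: 94.0
gripper_force: 0.0
```

```bash
python3 w.py w4 blue:t:629:-177 red:m:631:-177 blue:m:493:-258
```

```text
tcp [ 629.9 -175.5  148.3   15.2]
blue t (array([ 631.2, -175.7,  101.2,   64.1,   14.8]), 2084, np.float64(45.6))
red m (array([ 632.1, -176.8,  130.5,   94.4,   11.7]), 5710, np.float64(5.7))
blue m (array([ 493.2, -257.8,  131.7,   95.3,  -16.7]), 7865, np.float64(5.7))
```

```bash
python3 -c "
from h import *
plan([(630.9,-175.8,70,14.8),(630.9,-175.8,14,14.8,19)])
plan([(493,-257.9,110,-16.8)],(630.9,-175.8,110,14.8),step=40)"
```

```text
start
[ 630.2 -174.7  148.4   15.3]
rows:
[0.2, 0.6, 39.2, 0.2]
[0.2, 0.6, 39.2, 0.3]
|
[0.0, 0.0, 18.7, -0.0]
[0.0, 0.0, 18.7, -0.0]
[0.0, 0.0, 18.6, -0.0]
|
end
[ 630.9 -175.8   14.    14.8]
start
[ 630.2 -174.7  148.4   15.3]
rows:
[-30.9, 8.8, -0.0, 6.3]
[-29.7, 12.2, -0.0, 6.3]
[-28.2, 15.3, -0.0, 6.3]
[-26.3, 18.4, -0.0, 6.4]
[-24.1, 21.1, -0.0, 6.3]
|
end
[ 493.  -257.9  110.   -16.8]
```

Call:
apply_moves(
  increments=[
    [[0.3,0.4,39,0.2,1],[0.3,0.4,39,0.2,1],[0,0,19,0,1],[0,0,19,0,1],[0,0,18,0,1]],
  ],
)

```text
t: 9.43
tcp_pos: [631.7, -176.4, 14.7]
ee_rot: [3.115, 0.406, 0.002]
ft_force: [0.0, -0.2, 0.2]
finger_gap: 94.1
gripper_force: 0.0
```

Call:
apply_moves(
  increments=[
    [[0,0,0,0,0.5],[0,0,0,0,-0.2],[0,0,0,0,-1],[0,0,0,0,-1],[0,0,0,0,-1]],
  ],
  squeeze=20,
)

```text
t: 10.05
tcp_pos: [631.6, -176.8, 15.8]
ee_rot: [3.115, 0.405, 0.002]
ft_force: [-1.1, 0.9, 7.1]
finger_gap: 64.3
gripper_force: 20.0
```

Call:
apply_moves(
  increments=[
    [[0,0,-8,0,-1],[0,0,-20,0,-1],[0,0,-25,0,-1],[0,0,-25,0,-1],[0,0,-18,0,-1]],
  ],
)

```text
t: 10.68
tcp_pos: [631.5, -176.8, 113.4]
ee_rot: [3.115, 0.405, 0.003]
ft_force: [-0.3, -0.3, -2.4]
finger_gap: 63.9
gripper_force: 20.0
```

Call:
apply_moves(
  increments=[
    [[-31,9,0,6.3,-1],[-30,12,0,6.3,-1],[-28,15.5,0,6.3,-1],[-26,18.5,0,6.3,-1],[-24,21,0,6.3,-1]],
  ],
)

```text
t: 11.3
tcp_pos: [492.7, -259.6, 111.7]
ee_rot: [-3.108, 0.461, -0.001]
ft_force: [0.5, -0.1, -3.1]
finger_gap: 63.9
gripper_force: 20.0
```

Call:
apply_moves(
  increments=[
    [[0,0,0,0,-1],[0,0,0,0,-1]],
  ],
)

```text
t: 11.55
tcp_pos: [494.2, -258.9, 111.6]
ee_rot: [-3.109, 0.453, -0.001]
ft_force: [0.4, 1.3, -2.4]
finger_gap: 63.9
gripper_force: 20.0
```

```bash
python3 w.py w5 red:m:631:-177;python3 -c "
from h import *
plan([(493,-257.9,30,-16.8,28)])"
```

```text
tcp [ 494.2 -258.9  111.6  -16.6]
red m (array([ 632.3, -176.4,  130.7,   94.5,   11.8]), 25737, np.float64(5.8))
start
[ 494.4 -258.6  111.4  -16.6]
rows:
[-0.5, -0.1, 27.1, 0.1]
[-0.5, -0.1, 27.2, 0.1]
[-0.6, -0.1, 27.1, 0.0]
|
end
[ 493.  -257.9   30.   -16.8]
```

Call:
apply_moves(
  increments=[
    [[-0.5,0,27,0.1,-1],[-0.5,0,27,0.1,-1],[-0.5,0,27,0,-1],[0,0,7,0,-1],[0,0,4,0,-1]],
  ],
)

```text
t: 12.22
tcp_pos: [492.8, -258.5, 19.2]
ee_rot: [-3.108, 0.459, -0.0]
ft_force: [-0.2, 0.4, -2.1]
finger_gap: 64.0
gripper_force: 20.0
```

Call:
apply_moves(
  increments=[
    [[0,0,2,0,-1],[0,0,1,0,-1],[0,0,0.5,0,-1],[0,0,0,0,-1]],
  ],
)

```text
t: 12.72
tcp_pos: [492.3, -258.9, 15.8]
ee_rot: [3.108, -0.461, 0.001]
ft_force: [0.4, -0.6, -0.6]
finger_gap: 63.8
gripper_force: 20.0
```

Call:
apply_moves(
  increments=[
    [[0.3,-0.6,-0.5,0,-1],[0,0,0.8,0,-1],[0,0,0.5,0,-1],[0,0,0.5,0,-1],[0,0,0,0,-1]],
  ],
)

```text
t: 13.35
tcp_pos: [492.9, -258.2, 15.6]
ee_rot: [3.108, -0.461, 0.001]
ft_force: [-6.9, 4.0, 27.8]
finger_gap: 63.5
gripper_force: 20.0
```

Call:
apply_moves(
  increments=[
    [[0,0,0,0,-0.3],[0,0,0,0,0.2],[0,0,0,0,1],[0,0,0,0,1],[0,0,0,0,1]],
  ],
)

```text
t: 13.98
tcp_pos: [492.6, -258.2, 14.1]
ee_rot: [-3.108, 0.461, 0.0]
ft_force: [-1.5, 0.1, -0.2]
finger_gap: 90.5
gripper_force: 0.0
```

Call:
apply_moves(
  increments=[
    [[0,0,-15,0,1],[0,0,-35,0,1],[0,0,-45,0,1],[0,0,-40,0,1],[0,0,0,0,1]],
  ],
)

```text
t: 14.6
tcp_pos: [494.3, -259.0, 153.1]
ee_rot: [3.106, -0.461, 0.009]
ft_force: [-0.6, -0.1, 0.2]
finger_gap: 93.9
gripper_force: 0.0
```

```bash
python3 w.py w6 blue:t:493:-258 blue:m:493:-258 red:m:632:-177; python3 -c "
from h import *
plan([(491,8.3,150,20.8)])"
```

```text
tcp [ 494.3 -259.   153.1  -16.9]
blue t (array([ 492.6, -257.8,  100.3,   64.4,  -16.8]), 2084, np.float64(45.5))
blue m (array([ 491.1, -256.8,  134.9,   94.6,  -16.8]), 5792, np.float64(5.7))
red m (array([ 632.3, -176.4,  130.6,   94.7,   11.7]), 20989, np.float64(5.8))
start
[ 493.3 -258.6  151.2  -16.9]
rows:
[-13.3, -42.5, 0.2, -6.3]
[-8.5, -43.7, 0.2, -6.3]
[-3.7, -44.3, 0.2, -6.3]
[1.2, -44.5, 0.2, -6.3]
[6.0, -44.0, 0.2, -6.2]
[10.8, -43.2, 0.2, -6.3]
|
end
[491.    8.3 150.   20.8]
```

View pics/w6.png

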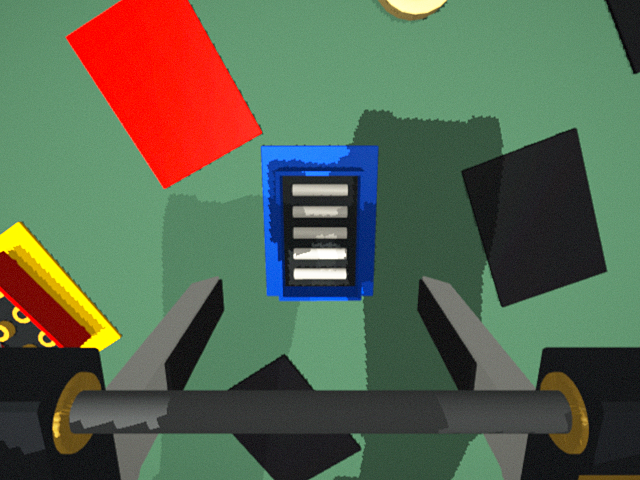

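Blue tray at (320,235) sits centred on the blue mat, within about 0.5 mm. The red mat at upper left is now empty.

Call:
apply_moves(
  increments=[
    [[-13.5,-42.5,0,-6.3,1],[-8.5,-43.5,0,-6.3,1],[-3.5,-44.5,0,-6.3,1],[1,-44.5,0,-6.3,1],[6,-44,0,-6.3,1]],
  ],
)

```text
t: 15.28
tcp_pos: [489.6, -34.4, 148.5]
ee_rot: [-3.115, -0.406, 0.002]
ft_force: [0.3, -0.1, 0.0]
finger_gap: 93.8
gripper_force: 0.0
```

Call:
apply_moves(
  increments=[
    [[11,-43,0,-6.3,1],[0,0,0,0,1],[0,0,0,0,1]],
  ],
)

```text
t: 15.65
tcp_pos: [489.7, 8.0, 148.6]
ee_rot: [-3.09, -0.569, 0.002]
ft_force: [-0.2, -1.2, -0.0]
finger_gap: 94.0
gripper_force: 0.0
```

```bash
python3 w.py w7 red:t:491:8 yellow:m:493:9; python3 -c "
from h import *
plan([(491.5,8.5,70,20.8)])
plan([(632.2,-176.6,110,11.7)],(491.5,8.5,110,20.8),step=48)"
```

```text
tcp [489.7   8.  148.6  20.9]
red t (array([493.3,  11. , 100.1,  63.7,  20.9]), 1968, np.float64(45.5))
yellow m (array([493.5,  10.5, 131.1,  94.9,  16.5]), 5536, np.float64(5.7))
start
[489.8   7.6 148.7  20.8]
rows:
[0.9, -0.1, 39.4, 0.0]
[1.0, -0.1, 39.3, 0.0]
|
end
[491.5   8.5  70.   20.8]
start
[489.8   7.6 148.7  20.8]
rows:
[13.2, 44.6, -0.0, 1.8]
[14.5, 44.2, -0.0, 1.8]
[15.9, 43.7, -0.0, 1.8]
[17.3, 43.1, -0.0, 1.8]
[18.7, 42.6, -0.0, 1.9]
|
end
[ 632.2 -176.6  110.    11.7]
```

Call:
apply_moves(
  increments=[
    [[2.2,-0.9,39,0,1],[2.2,-0.9,39,0,1],[0,0,19,0,1],[0,0,19,0,1],[0,0,18.5,0,1]],
  ],
)

```text
t: 16.32
tcp_pos: [493.4, 10.4, 13.8]
ee_rot: [3.09, 0.567, -0.001]
ft_force: [0.3, 0.3, 0.2]
finger_gap: 94.0
gripper_force: 0.0
```

Call:
apply_moves(
  increments=[
    [[0,0,0,0,0.5],[0,0,0,0,-0.2],[0,0,0,0,-1],[0,0,0,0,-1],[0,0,0,0,-1]],
  ],
  squeeze=20,
)

```text
t: 16.95
tcp_pos: [494.1, 11.7, 15.4]
ee_rot: [3.089, 0.57, 0.002]
ft_force: [-0.8, -1.3, 7.2]
finger_gap: 63.9
gripper_force: 20.0
```

Call:
apply_moves(
  increments=[
    [[0,0,-8,0,-1],[0,0,-20,0,-1],[0,0,-25,0,-1],[0,0,-25,0,-1],[0,0,-18,0,-1]],
  ],
)

```text
t: 17.58
tcp_pos: [493.7, 11.9, 112.2]
ee_rot: [3.089, 0.571, 0.001]
ft_force: [-0.1, -0.7, -2.2]
finger_gap: 63.9
gripper_force: 20.0
```

```bash
python3 -c "
from h import *
plan([(632.2,-176.5,110,11.7)],step=48)"
```

```text
start
[493.7  11.9 112.2  20.9]
rows:
[12.4, 45.1, 0.4, 1.8]
[13.8, 44.7, 0.5, 1.9]
[15.3, 44.2, 0.4, 1.8]
[16.6, 43.7, 0.5, 1.9]
[18.1, 43.1, 0.4, 1.8]
|
end
[ 632.2 -176.5  110.    11.7]
```

Call:
apply_moves(
  increments=[
    [[12.5,45,0.5,1.8,-1],[14,44.5,0.5,1.8,-1],[15.5,44,0.5,1.8,-1],[17,43.5,0.5,1.8,-1],[18,43,0.5,1.8,-1]],
  ],
)

```text
t: 18.2
tcp_pos: [633.5, -176.5, 108.6]
ee_rot: [-3.124, -0.325, -0.0]
ft_force: [0.8, 1.6, -2.8]
finger_gap: 63.6
gripper_force: 20.0
```

Call:
apply_moves(
  increments=[
    [[0,0,0,0,-1],[0,0,0,0,-1]],
  ],
)

```text
t: 18.45
tcp_pos: [632.4, -174.9, 108.1]
ee_rot: [-3.124, -0.327, 0.001]
ft_force: [-0.1, 0.3, -1.3]
finger_gap: 64.1
gripper_force: 20.0
```

```bash
python3 -c "
from h import *
plan([(632.6,-176.4,19,11.7,30)])"
```

```text
start
[ 632.4 -174.9  108.1   11.9]
rows:
[-0.0, 0.5, 29.7, 0.1]
[-0.0, 0.5, 29.7, 0.1]
[-0.1, 0.5, 29.7, 0.0]
|
end
[ 632.6 -176.4   19.    11.7]
```

Call:
apply_moves(
  increments=[
    [[0,0.4,28,0.1,-1],[0,0.4,28,0.1,-1],[0,0.4,25,0,-1],[0,0,7,0,-1],[0,0,2,0,-1]],
  ],
)

```text
t: 19.08
tcp_pos: [633.2, -175.9, 18.7]
ee_rot: [-3.125, -0.322, -0.0]
ft_force: [-0.0, -0.2, -2.1]
finger_gap: 64.3
gripper_force: 20.0
```

Call:
apply_moves(
  increments=[
    [[0,0,1,0,-1],[0,0,0.5,0,-1],[0,0,0.5,0,-1],[0,0,0,0,-1]],
  ],
)

```text
t: 19.58
tcp_pos: [633.2, -176.6, 16.4]
ee_rot: [-3.125, -0.321, -0.0]
ft_force: [0.3, 0.8, -2.3]
finger_gap: 63.9
gripper_force: 20.0
```

Call:
apply_moves(
  increments=[
    [[0,0,0.5,0,-1],[0,0,0.5,0,-1],[0,0,0,0,-1]],
  ],
)

```text
t: 19.95
tcp_pos: [633.1, -176.6, 15.4]
ee_rot: [3.125, 0.321, 0.0]
ft_force: [-2.5, 0.9, 4.1]
finger_gap: 64.0
gripper_force: 20.0
```

Contact; release, rise and check.

Call:
apply_moves(
  increments=[
    [[0,0,0,0,-0.3],[0,0,0,0,0.2],[0,0,0,0,1],[0,0,0,0,1],[0,0,0,0,1]],
  ],
)

```text
t: 20.58
tcp_pos: [633.1, -176.6, 15.1]
ee_rot: [-3.125, -0.321, -0.0]
ft_force: [-0.1, -0.3, -0.1]
finger_gap: 90.9
gripper_force: 0.0
```

Call:
apply_moves(
  increments=[
    [[0,0,-15,0,1],[0,0,-35,0,1],[0,0,-45,0,1],[0,0,-35,0,1],[0,0,0,0,1]],
  ],
)

```text
t: 21.2
tcp_pos: [634.9, -177.0, 149.4]
ee_rot: [3.123, 0.321, 0.009]
ft_force: [0.1, -0.3, 0.2]
finger_gap: 94.1
gripper_force: 0.0
```

```bash
python3 w.py w8 red:t:632:-176 red:m:632:-176; python3 -c "
from h import *
plan([(621.8,164.3,148,2.1)])"
```

```text
tcp [ 634.9 -177.   149.4   11.7]
red t (array([ 632.1, -176.7,  100.1,   64.4,   11.7]), 2124, np.float64(45.5))
red m (array([ 630. , -177.2,  134.7,   94.4,   11.7]), 5747, np.float64(5.7))
start
[ 633.9 -176.8  147.4   11.7]
rows:
[8.2, -48.1, -0.1, 1.4]
[7.0, -48.2, -0.1, 1.4]
[5.9, -48.4, -0.1, 1.4]
[4.7, -48.5, -0.1, 1.4]
[3.5, -48.6, -0.1, 1.3]
[2.4, -48.7, -0.1, 1.4]
[1.1, -48.8, -0.0, 1.3]
|
end
[621.8 164.3 148.    2.1]
```

View pics/w8.png

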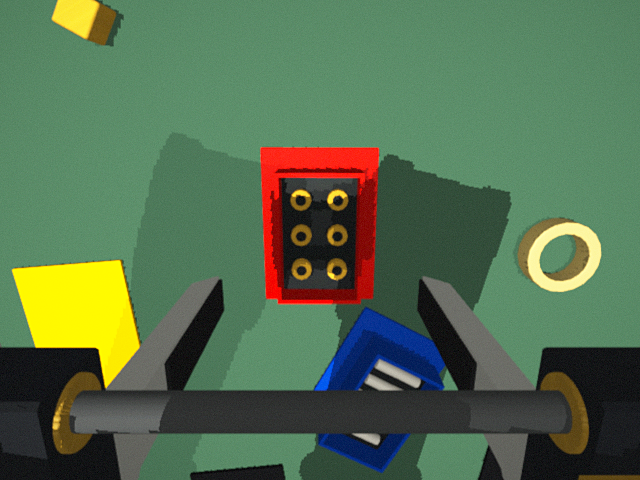

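Red tray is centred at (320,238) on the red mat, and the tape and brass block have not moved.

Call:
apply_moves(
  increments=[
    [[8,-48,0,1.4,1],[7,-48,0,1.4,1],[6,-48.5,0,1.4,1],[4.5,-48.5,0,1.4,1],[3.5,-48.5,0,1.4,1]],
  ],
)

```text
t: 21.88
tcp_pos: [623.5, 68.1, 144.5]
ee_rot: [3.139, 0.129, -0.002]
ft_force: [-0.1, 0.3, 0.2]
finger_gap: 93.7
gripper_force: 0.0
```

Call:
apply_moves(
  increments=[
    [[2.5,-48.5,0,1.4,1],[1,-49,0,1.4,1],[0,0,0,0,1],[0,0,0,0,1]],
  ],
)

```text
t: 22.38
tcp_pos: [620.5, 163.5, 144.5]
ee_rot: [3.14, 0.053, -0.002]
ft_force: [1.1, -0.6, -0.5]
finger_gap: 93.8
gripper_force: 0.0
```

```bash
python3 w.py w9 yellow:t:622:164 yellow:m:493:9; python3 -c "
from h import *
plan([(621.6,164.4,70,2.2)])"
```

```text
tcp [620.5 163.5 144.5   2. ]
yellow t (array([622. , 164.4, 101. ,  64.4,   2.1]), 1643, np.float64(45.7))
yellow m (array([508.8,  14.7,  99.6,  94.9,  16.5]), 3967, np.float64(5.7))
start
[620.8 162.8 144.7   1.9]
rows:
[0.4, -0.8, 37.3, -0.2]
[0.5, -0.8, 37.4, -0.1]
|
end
[621.6 164.4  70.    2.2]
```

Call:
apply_moves(
  increments=[
    [[0.6,-0.6,37,-0.1,1],[0.6,-0.6,37,-0.1,1],[0,0,19,0,1],[0,0,19,0,1],[0,0,18,0,1]],
  ],
)

```text
t: 23.05
tcp_pos: [622.5, 165.1, 14.8]
ee_rot: [-3.141, -0.058, -0.001]
ft_force: [0.6, -0.5, -0.1]
finger_gap: 94.0
gripper_force: 0.0
```

Call:
apply_moves(
  increments=[
    [[0,0,0,0,0.5],[0,0,0,0,-0.2],[0,0,0,0,-1],[0,0,0,0,-1],[0,0,0,0,-1]],
  ],
  squeeze=20,
)

```text
t: 23.68
tcp_pos: [622.6, 165.5, 16.0]
ee_rot: [-3.141, -0.058, -0.002]
ft_force: [0.0, -0.9, 6.6]
finger_gap: 64.2
gripper_force: 20.0
```

Call:
apply_moves(
  increments=[
    [[0,0,-8,0,-1],[0,0,-20,0,-1],[0,0,-25,0,-1],[0,0,-25,0,-1],[0,0,-18,0,-1]],
  ],
)

```text
t: 24.3
tcp_pos: [622.5, 165.5, 113.6]
ee_rot: [-3.14, -0.058, -0.003]
ft_force: [-0.6, -0.1, -1.6]
finger_gap: 63.9
gripper_force: 20.0
```

```bash
python3 -c "
from h import *
plan([(493.3,10.3,110,16.5)],step=42)"
```

```text
start
[622.5 165.5 113.6   2.1]
rows:
[-27.0, 30.1, 0.7, -2.9]
[-28.5, 28.7, 0.7, -2.9]
[-29.8, 27.2, 0.7, -2.9]
[-31.2, 25.6, 0.7, -2.8]
[-32.4, 24.0, 0.8, -2.9]
|
end
[493.3  10.3 110.   16.5]
```

Call:
apply_moves(
  increments=[
    [[-27,30,0.5,-2.9,-1],[-28.5,28.5,0.5,-2.9,-1],[-30,27,0.5,-2.9,-1],[-31,25.5,0.5,-2.9,-1],[-32,24,0.5,-2.9,-1]],
  ],
)

```text
t: 24.92
tcp_pos: [492.4, 9.9, 109.3]
ee_rot: [3.108, 0.457, 0.001]
ft_force: [-0.1, -0.7, -2.3]
finger_gap: 63.9
gripper_force: 20.0
```

Call:
apply_moves(
  increments=[
    [[0,0,0,0,-1],[0,0,0,0,-1]],
  ],
)

```text
t: 25.18
tcp_pos: [493.8, 11.1, 109.4]
ee_rot: [-3.109, -0.454, -0.002]
ft_force: [1.4, 0.3, -2.6]
finger_gap: 64.1
gripper_force: 20.0
```

```bash
python3 -c "
from h import *
plan([(493.9,10.6,19,16.5,31)])"
```

```text
start
[493.8  11.1 109.4  16.6]
rows:
[-0.0, 0.2, 30.1, 0.0]
[-0.0, 0.2, 30.1, 0.1]
[-0.1, 0.1, 30.2, 0.0]
|
end
[493.9  10.6  19.   16.5]
```

Call:
apply_moves(
  increments=[
    [[0,0.2,28,0,-1],[0,0.2,28,0.1,-1],[0,0,25,0,-1],[0,0,8.5,0,-1],[0,0,2,0,-1]],
  ],
)

```text
t: 25.8
tcp_pos: [493.7, 11.1, 17.2]
ee_rot: [-3.109, -0.453, 0.0]
ft_force: [0.3, 0.9, -2.6]
finger_gap: 64.0
gripper_force: 20.0
```

Call:
apply_moves(
  increments=[
    [[0,0,1,0,-1],[0,0,0.5,0,-1],[0,0,0,0,-1],[0,0,0,0,-1]],
  ],
)

```text
t: 26.3
tcp_pos: [493.6, 10.4, 16.0]
ee_rot: [3.109, 0.452, 0.001]
ft_force: [-0.1, 0.2, 2.2]
finger_gap: 63.9
gripper_force: 20.0
```

Call:
apply_moves(
  increments=[
    [[0,0,0.4,0,-1],[0,0,0,0,-0.3],[0,0,0,0,0.2],[0,0,0,0,1],[0,0,0,0,1]],
  ],
)

```text
t: 26.92
tcp_pos: [493.4, 10.5, 15.4]
ee_rot: [-3.109, -0.452, -0.0]
ft_force: [-0.1, 0.9, 0.4]
finger_gap: 80.5
gripper_force: 0.0
```

Call:
apply_moves(
  increments=[
    [[0,0,0,0,1],[0,0,-15,0,1],[0,0,-40,0,1],[0,0,-45,0,1],[0,0,-30,0,1]],
  ],
)

```text
t: 27.55
tcp_pos: [493.8, 10.6, 148.3]
ee_rot: [3.109, 0.452, 0.004]
ft_force: [-0.7, 0.0, 0.0]
finger_gap: 93.7
gripper_force: 0.0
```

```bash
python3 w.py w10 yellow:t:493:10 yellow:m:493:10; python3 -c "
from h import *
plan([(473,254.5,145,5.2)])"
```

```text
tcp [493.8  10.6 148.3  16.5]
yellow t (array([493.1,  10.3, 100.2,  64.4,  16.6]), 1585, np.float64(45.6))
yellow m (array([491.4,   9.9, 135.5,  94.9,  16.5]), 5643, np.float64(5.7))
start
[495.3  10.8 151.3  16.5]
rows:
[9.6, -48.0, 1.3, 2.3]
[7.7, -48.3, 1.3, 2.3]
[5.7, -48.6, 1.2, 2.2]
[3.8, -48.8, 1.3, 2.3]
[1.9, -49.0, 1.2, 2.2]
|
end
[473.  254.5 145.    5.2]
```

Call:
apply_moves(
  increments=[
    [[9.5,-48,1,2.3,1],[7.5,-48.5,1,2.3,1],[5.5,-48.5,1,2.3,1],[4,-49,1,2.2,1],[2,-49,1,2.2,1]],
  ],
)

```text
t: 28.22
tcp_pos: [470.7, 256.0, 141.2]
ee_rot: [-3.138, -0.141, -0.001]
ft_force: [1.1, -0.2, 0.5]
finger_gap: 93.7
gripper_force: 0.0
```

Call:
apply_moves(
  increments=[
    [[0,0,0,0,1],[0,0,0,0,1]],
  ],
)

```text
t: 28.48
tcp_pos: [470.8, 253.9, 140.6]
ee_rot: [3.138, 0.144, 0.0]
ft_force: [1.0, -1.3, -0.6]
finger_gap: 93.6
gripper_force: 0.0
```

```bash
python3 w.py w11 white:w:472:255; python3 -c "
from h import *
plan([(472.5,255,70,5.2)])"
```

```text
tcp [470.8 253.9 140.6   5.3]
white w (array([472.8, 259.3, 100.7,  64.4,   5.3]), 2231, np.float64(41.5))
start
[471.1 253.3 140.6   5.2]
rows:
[0.8, -0.8, 35.3, -0.0]
[0.8, -0.8, 35.3, -0.0]
|
end
[472.5 255.   70.    5.2]
```

View pics/w11.png

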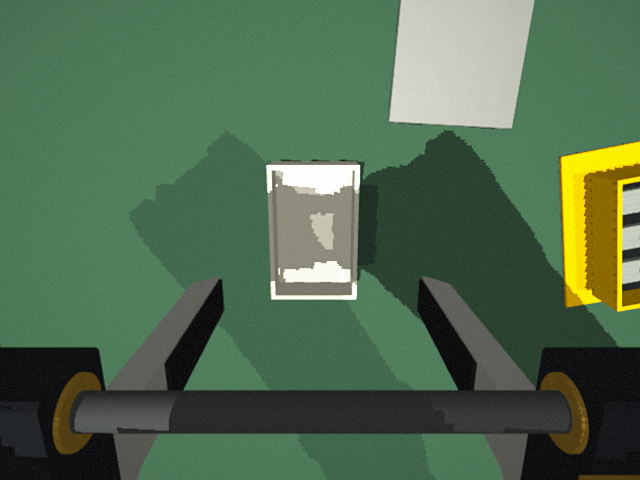

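White tray at (314,230) on the bare bench, between the fingers but about 6 mm to one side.

Call:
apply_moves(
  increments=[
    [[1.2,-2.8,38,0,1],[1.2,-2.8,37,0,1],[0,0,19,0,1],[0,0,19,0,1],[0,0,17.5,0,1]],
  ],
)

```text
t: 29.15
tcp_pos: [473.3, 260.0, 9.4]
ee_rot: [-3.138, -0.142, -0.001]
ft_force: [0.5, 0.5, -0.4]
finger_gap: 94.1
gripper_force: 0.0
```

Call:
apply_moves(
  increments=[
    [[0,0,0,0,0.5],[0,0,0,0,-0.2],[0,0,0,0,-1],[0,0,0,0,-1],[0,0,0,0,-1]],
  ],
  squeeze=12,
)

```text
t: 29.78
tcp_pos: [473.2, 260.5, 10.5]
ee_rot: [-3.138, -0.143, -0.002]
ft_force: [-0.2, -1.1, 8.0]
finger_gap: 64.1
gripper_force: 12.0
```

Call:
apply_moves(
  increments=[
    [[0,0,-8,0,-1],[0,0,-25,0,-1],[0,0,-30,0,-1],[0,0,-35,0,-1],[0,0,-30,0,-1]],
  ],
)

```text
t: 30.4
tcp_pos: [472.7, 260.3, 139.6]
ee_rot: [-3.138, -0.144, -0.001]
ft_force: [0.6, 0.2, -1.5]
finger_gap: 64.0
gripper_force: 12.0
```

```bash
python3 -c "
from h import *
plan([(492.6,-257.8,140,-16.8)])"
```

```text
start
[472.7 260.3 139.6   5.2]
rows:
[-2.5, 47.1, -0.0, 2.0]
[-0.9, 47.1, -0.0, 2.0]
[0.8, 47.1, -0.0, 2.0]
[2.4, 47.1, -0.1, 2.0]
[4.1, 47.0, -0.0, 2.0]
[5.7, 46.8, -0.1, 2.0]
[7.3, 46.5, -0.0, 2.0]
[9.0, 46.3, -0.1, 2.0]
[10.6, 45.9, -0.0, 2.0]
[12.2, 45.5, -0.1, 2.0]
[13.7, 45.1, -0.0, 2.0]
|
end
[ 492.6 -257.8  140.   -16.8]
```

Call:
apply_moves(
  increments=[
    [[-2.5,47,0,2,-1],[-1,47,0,2,-1],[1,47,0,2,-1],[2.5,47,0,2,-1],[4,47,0,2,-1]],
  ],
)

```text
t: 31.02
tcp_pos: [481.7, 23.6, 138.4]
ee_rot: [-3.139, 0.132, -0.001]
ft_force: [1.7, 0.5, -1.7]
finger_gap: 64.0
gripper_force: 12.0
```

Call:
apply_moves(
  increments=[
    [[5.5,47,0,2,-1],[7.5,46.5,0,2,-1],[9,46.5,0,2,-1],[10.5,46,0,2,-1],[12,45.5,0,2,-1]],
  ],
)

```text
t: 31.65
tcp_pos: [490.4, -212.2, 138.3]
ee_rot: [-3.115, 0.405, -0.001]
ft_force: [0.3, 0.4, -1.1]
finger_gap: 63.8
gripper_force: 12.0
```

Call:
apply_moves(
  increments=[
    [[13.5,45,0,2,-1],[0,0,0,0,-1],[0,0,0,0,-1]],
  ],
)

```text
t: 32.02
tcp_pos: [492.0, -257.1, 137.9]
ee_rot: [-3.107, 0.458, 0.0]
ft_force: [0.2, 0.9, -1.7]
finger_gap: 64.1
gripper_force: 12.0
```

```bash
python3 -c "
from h import *
plan([(492.6,-257.8,62,-16.8,30)])"
```

```text
start
[ 492.  -257.1  137.9  -16.8]
rows:
[0.2, 0.2, 25.3, 0.0]
[0.3, 0.1, 25.3, 0.0]
[0.2, 0.2, 25.3, 0.0]
|
end
[ 492.6 -257.8   62.   -16.8]
```

Call:
apply_moves(
  increments=[
    [[0.2,0.2,26,0,-1],[0.2,0.2,26,0,-1],[0.2,0.2,24,0,-1],[0,0,4,0,-1],[0,0,0,0,-1]],
  ],
)

```text
t: 32.65
tcp_pos: [492.9, -257.8, 58.3]
ee_rot: [-3.108, 0.456, -0.0]
ft_force: [-0.5, 0.0, -1.2]
finger_gap: 63.6
gripper_force: 12.0
```

```bash
python3 -c "
from h import *
plan([(492.6,-257.8,46,-16.8,2)])
" ; python3 w.py w12; python3 - <<'E'
from h import *
p,d=ctrl.snapshot("side");c=ctrl.get_calibration("side")
X=c["intrinsics"]@(c["R"]@np.array([493,-258,50])+c["t"]);u,v=(X[:2]/X[2]).astype(int)
cv2.imwrite("pics/s12.png",cv2.resize(p[v-60:v+60,u-80:u+80,::-1],None,fx=5,fy=5,interpolation=cv2.INTER_CUBIC))
E
```

```text
start
[ 492.9 -257.8   58.3  -16.7]
rows:
[-0.0, 0.0, 1.8, 0.0]
[-0.0, 0.0, 1.8, 0.0]
[-0.1, 0.0, 1.7, 0.0]
[-0.0, 0.0, 1.8, 0.0]
[-0.1, 0.0, 1.7, 0.0]
[-0.0, 0.1, 1.8, 0.0]
[-0.1, 0.0, 1.7, 0.1]
|
end
[ 492.6 -257.8   46.   -16.8]
tcp [ 492.9 -257.8   58.3  -16.7]
```

View pics/s12.png

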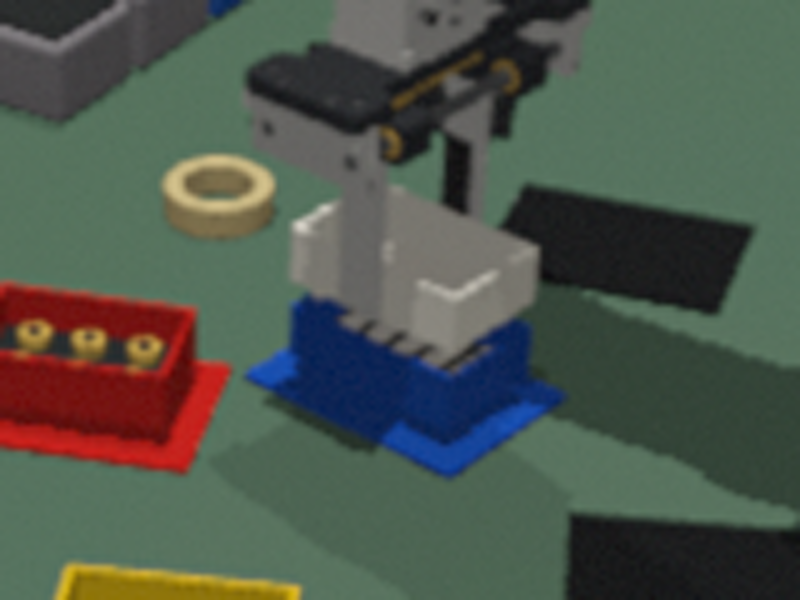

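The white tray is held just above the blue tray's mouth at about (415,290) in this crop. It is aligned, so I'm lowering slowly.

Call:
apply_moves(
  increments=[
    [[0,0,2,0,-1],[0,0,2,0,-1],[0,0,2,0,-1],[0,0,0,0,-1]],
  ],
)

```text
t: 33.25
tcp_pos: [492.4, -258.4, 51.6]
ee_rot: [-3.108, 0.458, 0.0]
ft_force: [0.7, 0.9, -1.5]
finger_gap: 63.8
gripper_force: 12.0
```

Call:
apply_moves(
  increments=[
    [[0,0,2,0,-1],[0,0,1,0,-1],[0,0,0,0,-1]],
  ],
)

```text
t: 33.62
tcp_pos: [492.5, -258.4, 48.7]
ee_rot: [-3.108, 0.458, 0.0]
ft_force: [0.5, 0.3, -0.3]
finger_gap: 64.1
gripper_force: 12.0
```

Feet are in the mouth without contact; continuing.

Call:
apply_moves(
  increments=[
    [[0,0,1.5,0,-1],[0,0,0.8,0,-1],[0,0,0,0,-1]],
  ],
)

```text
t: 34.0
tcp_pos: [492.5, -258.4, 46.4]
ee_rot: [-3.108, 0.458, 0.0]
ft_force: [-0.4, -0.6, -0.6]
finger_gap: 63.7
gripper_force: 12.0
```

Call:
apply_moves(
  increments=[
    [[0,0,0.6,0,-1],[0,0,0,0,-1]],
  ],
)

```text
t: 34.25
tcp_pos: [492.5, -258.5, 45.9]
ee_rot: [-3.108, 0.458, 0.0]
ft_force: [0.3, 0.1, -1.0]
finger_gap: 64.3
gripper_force: 12.0
```

Call:
apply_moves(
  increments=[
    [[0,0,0.6,0,-1],[0,0,0,0,-1]],
  ],
)

```text
t: 34.5
tcp_pos: [492.5, -258.5, 45.3]
ee_rot: [-3.108, 0.458, 0.0]
ft_force: [-0.1, -1.1, -1.2]
finger_gap: 64.2
gripper_force: 12.0
```

Call:
apply_moves(
  increments=[
    [[0,0,0.5,0,-1],[0,0,0,0,-1]],
  ],
)

```text
t: 34.75
tcp_pos: [492.5, -258.4, 44.8]
ee_rot: [-3.108, 0.458, 0.0]
ft_force: [0.5, 0.1, -1.2]
finger_gap: 64.2
gripper_force: 12.0
```

Call:
apply_moves(
  increments=[
    [[0,0,0.5,0,-1],[0,0,0,0,-1]],
  ],
)

```text
t: 35.0
tcp_pos: [492.6, -258.5, 44.4]
ee_rot: [-3.108, 0.458, -0.0]
ft_force: [-2.1, 0.1, 3.5]
finger_gap: 63.9
gripper_force: 12.0
```

Call:
apply_moves(
  increments=[
    [[0,0,0.4,0,-1],[0,0,0,0,-1]],
  ],
)

```text
t: 35.25
tcp_pos: [492.7, -258.5, 44.4]
ee_rot: [-3.108, 0.458, -0.0]
ft_force: [-3.2, 0.7, 10.9]
finger_gap: 63.8
gripper_force: 12.0
```

Seated at the expected height. Releasing, rising and backing off so the cameras can see.

Call:
apply_moves(
  increments=[
    [[0,0,0,0,-0.3],[0,0,0,0,0.2],[0,0,0,0,1],[0,0,0,0,1],[0,0,0,0,1]],
  ],
)

```text
t: 35.88
tcp_pos: [492.6, -258.5, 43.8]
ee_rot: [-3.108, 0.458, 0.0]
ft_force: [-0.1, -0.2, -0.1]
finger_gap: 90.5
gripper_force: 0.0
```

Call:
apply_moves(
  increments=[
    [[0,0,-15,0,1],[0,0,-35,0,1],[0,0,-45,0,1],[0,0,-45,0,1],[0,0,0,0,1]],
  ],
)

```text
t: 36.5
tcp_pos: [494.3, -259.3, 188.3]
ee_rot: [3.106, -0.458, 0.01]
ft_force: [0.2, 0.3, -0.2]
finger_gap: 94.0
gripper_force: 0.0
```

```bash
python3 - <<'E'
from h import *
q=pose()[0];c=ctrl.get_calibration("wrist");p,d=ctrl.snapshot("wrist");print(np.round(q,1))
cv2.imwrite("pics/w13.png",p[:,:,::-1])
print("white",meas(p,d,c,"white",71,90,74,(493,-258),85))
W=world(d,c);m=cmask(p,"white")&(W[...,2]>71)&(W[...,2]<90)&(np.hypot(W[...,0]-493,W[...,1]+258)<75)
P=W[m];A=np.c_[P[:,:2]-P[:,:2].mean(0),np.ones(len(P))];print("tilt,z",np.linalg.lstsq(A,P[:,2],rcond=None)[0])
print("bluetray",meas(p,d,c,"blue",36,52,44,(493,-258),85))
E
python3 -c "
from h import *
plan([(380,-480,190,-16.8)])"
```

```text
[ 494.3 -259.3  188.3  -16.8]
white (array([ 492.2, -257.9,  100.3,   64.2,  -16.8]), 1874, np.float64(75.5))
tilt,z [ 3.61923523e-03 -1.36945636e-03  7.52371933e+01]
bluetray (array([ 540.6, -272.1,   63.3,    0.8,   73.3]), 158, np.float64(43.9))
start
[ 493.3 -258.8  186.2  -16.8]
rows:
[-8.9, 48.9, -0.8, 0.0]
[-8.9, 48.9, -0.8, 0.0]
[-9.0, 48.9, -0.7, 0.0]
[-8.9, 48.9, -0.8, 0.0]
[-9.0, 48.9, -0.7, 0.0]
|
end
[ 380.  -480.   190.   -16.8]
```

View pics/w13.png

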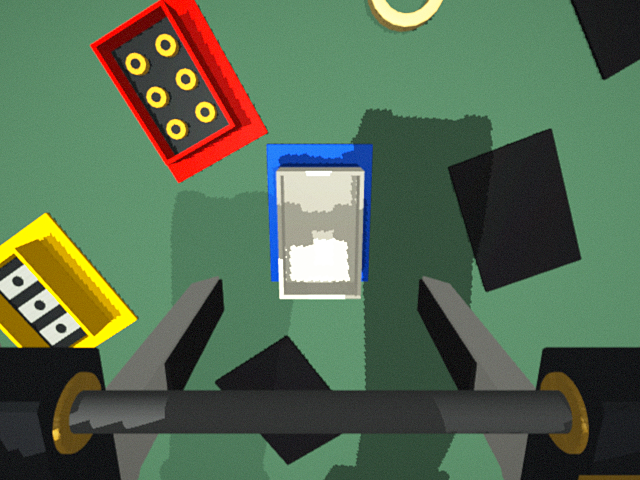

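White tray at (320,235) is stacked, level (tilt <0.3°) with its rim at about 74 mm, and square over the blue tray. Retreating for a final look from above.

Call:
apply_moves(
  increments=[
    [[-9,49,-1,0,1],[-9,49,-1,0,1],[-9,49,-1,0,1],[-9,49,-1,0,1],[-9,49,-1,0,1]],
  ],
)

```text
t: 37.17
tcp_pos: [377.5, -480.9, 188.1]
ee_rot: [-3.107, 0.458, 0.002]
ft_force: [0.0, -0.5, 0.4]
finger_gap: 94.2
gripper_force: 0.0
```

Call:
apply_moves(
  increments=[
    [[0,0,0,0,1],[0,0,0,0,1]],
  ],
)

```text
t: 37.42
tcp_pos: [378.7, -479.3, 188.1]
ee_rot: [-3.107, 0.458, 0.001]
ft_force: [-0.0, -0.1, 0.5]
finger_gap: 94.4
gripper_force: 0.0
```

```bash
python3 - <<'E'
from h import *
p,d=ctrl.snapshot("top");c=ctrl.get_calibration("top");cv2.imwrite("pics/top9.png",p[:,:,::-1])
for col,n in(("red",(632,-177)),("yellow",(493,9)),("blue",(493,-258))):
    print(col,"tray",meas(p,d,c,col,38,60,44,n,80),"mat",meas(p,d,c,col,-10,14,4,n,85))
print("white",meas(p,d,c,"white",70,90,74,(493,-258),80))
E
```

```text
red tray (array([ 630.6, -177.6,  101.7,   64.5,   11.6]), 277, np.float64(43.5)) mat (array([ 631.1, -177.8,  129.3,   93.5,   11.8]), 870, np.float64(4.1))
yellow tray (array([492. ,   8.9, 100.9,  64.3,  16.5]), 275, np.float64(43.6)) mat (array([492.7,   8.9, 129.9,  93.6,  16.3]), 860, np.float64(3.9))
blue tray None mat (array([ 492.3, -258.5,  130.1,   93.6,  -16.9]), 799, np.float64(4.3))
white (array([ 491.6, -258.7,  100.5,   64.2,  -16.8]), 283, np.float64(74.0))
```

View pics/top9.png

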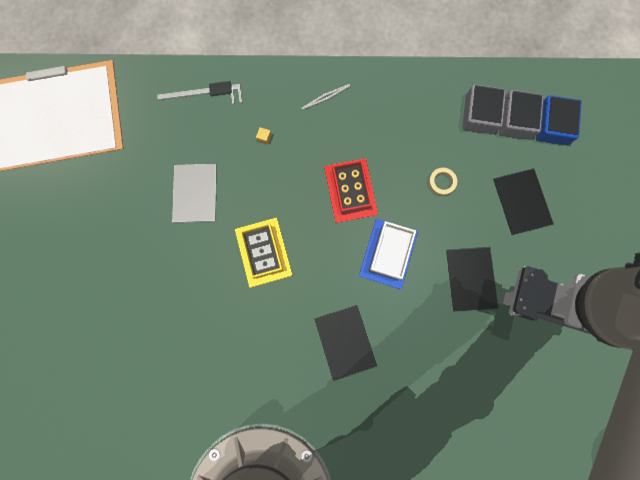

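The final view shows every tray home within about 1 mm: red (351,188), yellow (264,250) and blue under white (390,252). Block and tape are untouched.

```bash
python3 -c "
from rig import ctrl
print(ctrl.hand_in())"
```

```text
the job is handed in; nothing more can be done
None
```

The red, yellow and blue trays are on their own mats, centred to within about 1 mm and square; the white tray is seated level on the blue one, the brass block and tape were left alone, and the job was handed in at about 37 s.

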